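# Set the press to two dots and hold its upper plate half open

### The arm

A 6-joint arm with a two-finger parallel gripper is mounted at the origin on the work surface. World frame = base frame: x ahead of the robot, y to its left, z up, the work surface at z = 0. Lengths are in m, angles in rad, forces in N, time in s.
With the tool pointing down it reaches from about 0.425 to 0.95 m from the base axis. Payload 14.7 kg.
Tool frame: the origin (TCP) lies on the centre line of the jaws, within the pads' length; the fingertips stand 11 mm ahead of it and the grasp point (between the pads) lies 8 mm behind it; z points along the fingers, y is the line along which they close (so a half turn about z gives the same grasp; the last joint's range is limited). The gripper opens to 85 mm and grips with 20 to 120 N. Pads are 22 mm wide; open, the fingers measure 114 mm over their backs; the gripper's body (76 mm by 85 mm) begins 54 mm behind the grasp point. The pads swing forward as they close: fully open they stand 13 mm farther back than shut.
Start: joints at [-1.219, 0.48, 1.596, -0, 1.065, -0.047], TCP at [0.252, -0.599, 0.242] pointing down, gripper open.
Joint ranges: [-2.75, 2.75], [-0.82, 2.05], [0.23, 2.67], [-1.56, 4.7], [0.09, 2.69], [-2.92, 2.92]. Speed limits (rad/s): [1.89, 1.89, 2.39, 3.01, 3.01, 3.01].

### API

Orientations are given as a unit quaternion [w, x, y, z].
In Python, from plant import telemetry, optics, ticket gives the robot as it stands.
- The arm moves only by the tool jog_arm, never from a script. Its arguments are lists of equal length, an entry for each row: "claw": the closure in counts, from 0 (fully open) to 255 (shut); "slide": the shift along the tool's x, y, z scaled (see below), a list of three; "roll": the turn about the tool's z scaled (see below). A call has 1 to 10 rows; each row is the pose to reach, as a shift and turn from the pose commanded when the call began, along the tool's axes at that moment; what a row does not reach only later rows make up. The controller multiplies each number of a shift by 0.1 m and each number of a turn by 90 degrees. A row lasts 1/8 s, in which the tool goes at most 62.5 mm and 10.7 degrees, less where a joint would pass 70% of its speed; a pose out of reach is approached as far as the arm can. A call with a number of a shift or a turn outside -1 to 1 is refused whole. A call with a gripper value outside its range is refused whole. The fingers move at their own pace and stop on an object; "squeeze" is the grip in N (left out, the last holds). Time passes only in rows, so rows that repeat a pose let the fingers close. It gives the time, the measured TCP pose, the force, the opening and the grip force at its end, in the units of the state.
- telemetry.sense(): the state, without advancing time (a new reading comes with each control period).
- optics.capture(name): name is "side" or "top" or "wrist"; returns the picture (480x640x3 uint8, blue, green, red); there is no depth.
- optics.camera_model(name): a dict with "K" (3x3 intrinsics, pixels), "dist" ([k1, k2, p1, p2, k3] as OpenCV has them; the pictures are not rectified), "rvec" (rotation vector, rad) and "tvec" (3), from world to camera coordinates, as OpenCV has them. Camera axes: x right, y down, z forward; pixel columns grow to the right and rows downward; lengths in m; the calibration is good to about 2 mm. A picture is of the moment at which its call begins: read the wrist's pose just before it. camera_model takes no time and is no camera call; for the wrist camera it gives the pose at the moment of the call.
- ticket.finish_job(): hands the job in; it is judged then, once.
The state is a dict: "t": time; "joint_positions": joint angles; "qd": joint speeds; "joint_torque": joint torques, N m; "tool_pos": TCP position; "eef_rot": TCP orientation; "contact_force": force on the tool from outside, world axes, zero at the start; "wrist_torque": the same for the moment, N m; "finger_gap": finger opening in m; "grip_force": force on a finger pad.
Only numpy, scipy, OpenCV 4.12 (cv2) and the standard library are available. Lean on these libraries where they do the work, as an engineer would, in place of code of your own. Each camera call takes 0.05 s, during which the arm holds its last target. There are 200 camera calls.

### The job

Turn the sandwich press's heat dial to the two-dot mark and leave it clicked in there, then lift the upper plate by its bar handle and hold it open at 45 degrees so that I can lay the sandwich in. The upper plate falls shut if it is let go, so finish while still holding it by the handle, steady at that angle. Leave the butter dish, glass plate, fork and coaster where they are.

Things in the scene. Friction and masses are not known exactly. Their poses are not given: they have to be found in the camera images.
- press: Fixed chrome sandwich press. Origin on the work surface under the middle of its plates; x points from its front (handle side, nearest the robot) to its rear hinge, y to its left, z up. Base 250 x 270 mm, 107 mm high shut. On its right a control pod (y -134 to -252, x -108 to 108 mm), its flat deck 60 mm up, bears the dial. The red-tipped locking lever on the left is already released.
- dial (a joint): Heat dial (rad), grows clockwise from above. Spring notches: off (white ring) 0, one dot 0.698, two dots (a row outward from the dial) 1.396, three 2.094; it is pulled into the nearest; 0.1 N m turns it. Starts at off or one dot. The white-lined pointer end of its grip bar points, seen from above, (60 degrees - dial angle) counter-clockwise of the press's +x, so two dots is 20 degrees clockwise of it.
- dial_grip (a point): Grip point on the dial's vertical axis, 85 mm above the work surface, at (-45, -197) mm in the press's axes. Black grip bar 42 mm long, 12 mm wide, from 63 to 94 mm above the work surface, centred on a flat disc of 44 mm diameter that rises 3.5 mm from the deck. The side of the shut lid is 66 mm from the axis.
- lid (a joint): Opening angle of the upper plate (rad): 0 shut, 0.785 = 45 degrees, stop at 1.35. The hinge is nearly free and the plate (about 1.1 kg with its handle) falls shut from any angle; lifting it from shut takes about 5 N at the handle. Starts shut.
- lid_hinge (a point): Middle of the hinge axis of the upper plate, fixed, 78 mm above the work surface and 135 mm behind the press's origin. The axis is level and lies along the press's y; the handle swings up and backwards about it.
- handle_mid (a point): Middle of the handle of the upper plate, a round bar of 18 mm diameter along the press's y, 170 mm free between its side arms. Shut: 98 mm above the work surface, 315 mm in front of the hinge axis and 20 mm above it, 50 mm free behind it to the front of the plate, nothing before or under it. At 45 degrees: 315 mm above the work surface, 209 mm in front of the hinge axis.
- butter_dish: Closed white ceramic butter dish with a blue knob, 180 x 115 x 82 mm, origin under its centre. To be left alone.
- glass_plate: Glass plate, 200 mm diameter, 20 mm high, origin under its centre. To be left alone.
- fork: Steel fork lying flat, 190 mm long, 24 mm wide, 4 mm thick, origin under its middle. To be left alone.
- coaster: Round bamboo coaster, 100 mm diameter, 9 mm thick, origin under its centre. To be left alone.

How it is judged:
By the outcome, as a careful person would: the job done as asked, in the order asked, and still so for the second after the job is handed in, while the arm keeps its last pose, push and grip.
It also fails if it takes over 51 s, if anything falls off the work surface, if the arm or the gripper's body presses on something with over 40 N, if the wrist force passes 120 N, or if a joint passes its speed limit or range.

## Working session

There is one attempt and no reset: what is moved stays moved. The work goes in short steps, Python scripts to look and compute and a tool call to move; the robot and the scene stay as the last step left them, time stands still between calls to the robot, and variables do not carry over. Pictures are saved under pics/ and viewed, at most 10 in all, crops included, and the job is handed in when it is done.

Besides the shell and the picture viewer there is one more tool, called after ">>>" as name([rows], argument=value, ...), one row to a line, values as JSON. jog_arm: Moves the arm, as the interface text tells. Its arguments: {"type":"object","properties":{"claw":{"type":"array","items":{"type":"number"}},"slide":{"type":"array","items":{"type":"array","items":{"type":"number","minimum":-1,"maximum":1}}},"roll":{"type":"array","items":{"type":"number","minimum":-1,"maximum":1}},"squeeze":{"type":"number"}},"required":["claw","slide","roll"]}

```bash
mkdir -p pics; ls
python3 - <<'E'
from plant import telemetry, optics
import cv2
s=telemetry.sense(); print(s)
for n in("top","side"):
    cv2.imwrite(f"pics/{n}0.png",optics.capture(n)); print(n,optics.camera_model(n))
print(optics.camera_model("wrist"))
E
```

```text
pics
{'t': 0.0, 'joint_positions': array([-1.21856505e+00,  4.80872266e-01,  1.59688604e+00, -1.37028933e-05,
        1.06512602e+00, -4.66211524e-02]), 'qd': array([-4.16100300e-04, -9.75013813e-05,  6.14942963e-04,  1.92686937e-04,
        7.11277554e-04, -9.71417993e-04]), 'joint_torque': array([ 4.45244514e-03, -9.50639820e+01, -4.30168962e+01,  5.02476132e-05,
        1.24521196e-02,  1.16752381e-05]), 'tool_pos': array([ 0.25229215, -0.59858343,  0.24164163]), 'eef_rot': array([-6.37398771e-04,  9.80179547e-01,  1.98110166e-01, -1.04225450e-04]), 'contact_force': array([-0.67318239,  0.8465974 ,  0.08380091]), 'wrist_torque': array([ 0.01227263,  0.01929543, -0.02766855]), 'grip_force': 0.0, 'finger_gap': 0.08553610638363583}
top {'K': array([[495.14767344,   0.        , 324.87376582],
       [  0.        , 495.14767344, 237.91191123],
       [  0.        ,   0.        ,   1.        ]]), 'dist': array([-0.08983869,  0.        ,  0.        ,  0.        ,  0.        ]), 'rvec': array([ 2.17972399, -2.17744903,  0.09092436]), 'tvec': array([-0.0166071 ,  0.59565567,  1.19649977])}
side {'K': array([[433.82903906,   0.        , 326.76581318],
       [  0.        , 433.82903906, 238.10206975],
       [  0.        ,   0.        ,   1.        ]]), 'dist': array([-0.00517269,  0.        ,  0.        ,  0.        ,  0.        ]), 'rvec': array([ 0.4523917 , -2.64539827,  1.33279996]), 'tvec': array([0.53592541, 0.19040296, 0.90113131])}
{'K': array([[383.73990017,   0.        , 322.74600078],
       [  0.        , 383.73990017, 240.17541671],
       [  0.        ,   0.        ,   1.        ]]), 'dist': array([0.00453704, 0.        , 0.        , 0.        , 0.        ]), 'rvec': array([-2.42087967,  1.60608474,  0.22146883]), 'tvec': array([-0.65004758, -0.03431923,  0.37686646])}
```

View pics/top0.png

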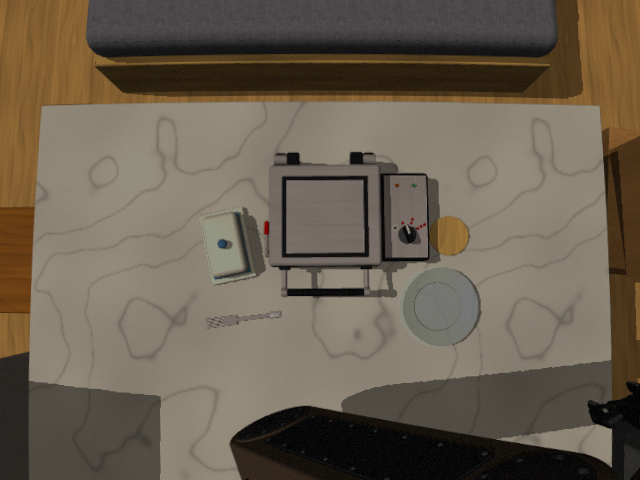

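View pics/side0.png

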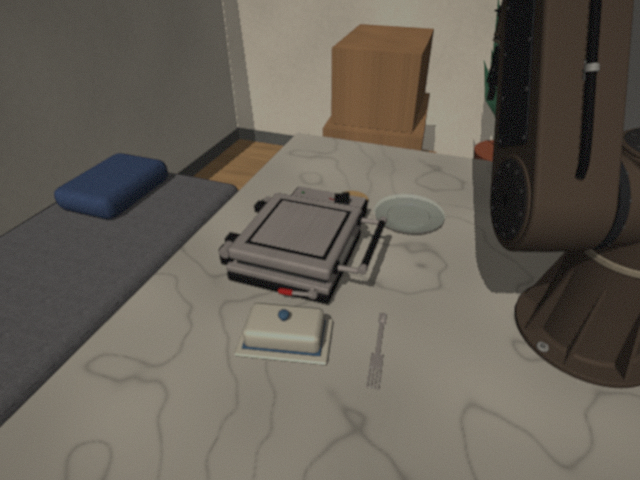

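The top picture shows the press shut. The handle bar runs from (284,292) to (367,292), the dial is at about (407,235), and the pod's corners are near (384,174), (427,174), (427,260) and (384,260). The glass plate is at (441,306) and the coaster at (450,235).

```bash
cat > h.py <<'E'
import cv2, numpy as np
from plant import telemetry, optics
from scipy.spatial.transform import Rotation as R
def back(m,uv,z):
    p=cv2.undistortPoints(np.array([[uv]],float),m["K"],m["dist"])[0,0]
    Rm=cv2.Rodrigues(m["rvec"])[0]; c=-Rm.T@m["tvec"]; d=Rm.T@[p[0],p[1],1]
    return c+d*(z-c[2])/d[2]
def proj(m,P): return cv2.projectPoints(np.atleast_2d(P).astype(float),m["rvec"],m["tvec"],m["K"],m["dist"])[0][:,0]
def tool(): 
    s=telemetry.sense(); w,x,y,z=s["eef_rot"]; return s,s["tool_pos"],R.from_quat([x,y,z,w])
def rel(target): # shift in tool axes, units of 0.1 m
    s,p,r=tool(); return r.inv().apply(np.array(target)-p)/0.1
E
python3 - <<'E'
from h import *
m=optics.camera_model("top")
for n,uv,z in [("hL",(284,292),.098),("hR",(367,292),.098),("dial",(407,234),.09),("lidTL",(270,167),.107),("lidTR",(381,166),.107),("lidBL",(270,265),.107),("lidBR",(381,264),.107),("podTR",(427,174),.06),("podBR",(427,260),.06),("podTL",(384,174),.06),("plate",(441,306),.01)]:
    print(n,back(m,uv,z).round(4))
im=cv2.imread("pics/top0.png"); cv2.imwrite("pics/c0.png",cv2.resize(im[160:310,260:460],None,fx=4,fy=4,interpolation=cv2.INTER_CUBIC))
s,p,r=tool(); print(r.as_matrix().round(3))
E
```

```text
hL [0.4645 0.0779 0.098 ]
hR [ 0.4647 -0.1131  0.098 ]
dial [ 0.5996 -0.2083  0.09  ]
lidTL [0.7548 0.1123 0.107 ]
lidTR [ 0.7575 -0.1469  0.107 ]
lidBL [0.5263 0.1098 0.107 ]
lidBR [ 0.5289 -0.1448  0.107 ]
podTR [ 0.7492 -0.2645  0.06  ]
podBR [ 0.5399 -0.2608  0.06  ]
podTL [ 0.7486 -0.1594  0.06  ]
plate [ 0.4274 -0.3047  0.01  ]
[[ 0.922  0.388 -0.   ]
 [ 0.388 -0.922  0.001]
 [ 0.    -0.001 -1.   ]]
```

View pics/c0.png

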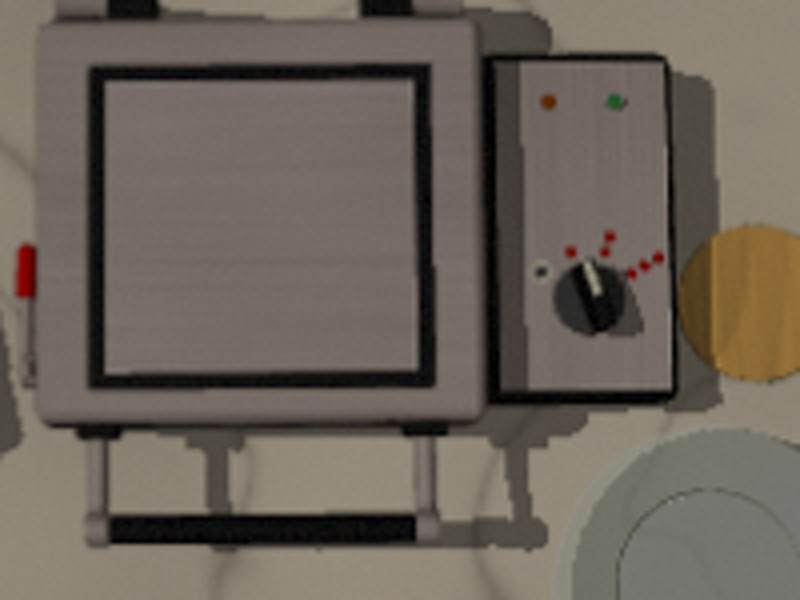

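The crop shows the pointer at the one-dot mark. The dial disc is centred at about (590,298) in the crop.

Run:
```python
from h import *
from scipy.optimize import least_squares
m=optics.camera_model("top")
L=[((675,402),(-.108,-.252,.06)),((667,57),(.108,-.252,.06)),((263,528),(-.180,0,.098)),((590,298),(-.045,-.197,.0635)),((108,528),(-.18,.085,.098)),((418,528),(-.18,-.085,.098))]
uv=np.array([[ (a+.5)/4-.5+260,(b+.5)/4-.5+160] for (a,b),_ in L]); P=np.array([q for _,q in L])
W=lambda p,P: R.from_euler('z',p[2]).apply(P)+[p[0],p[1],0]
o=least_squares(lambda p:(proj(m,W(p,P))-uv).ravel(),[.645,-.018,0],loss='soft_l1')
print(o.x, o.fun.reshape(-1,2).round(2)); np.save("press.npy",o.x)
for q in [(-.045,-.197,.085),(-.18,0,.098),(-.074,0,.315)]: print(W(o.x,np.array([q])))
t=W(o.x,np.array([(-.045,-.197,.17)]))[0]; print("rel",rel(t))
```

```text
[ 0.64510849 -0.01416602  0.00723529] [[ 1.18  0.26]
 [ 0.93 -2.2 ]
 [-0.79  0.2 ]
 [-0.65  0.09]
 [ 1.02  0.4 ]
 [-2.61 -0.06]]
[[ 0.60153501 -0.21148645  0.085     ]]
[[ 0.4651132  -0.01546836  0.098     ]]
[[ 0.57111043 -0.01470142  0.315     ]]
rel [ 4.72186658 -2.21044286  0.7199679 ]
```

>>> jog_arm([
  [0.5, -0.23, 0],
  [0.95, -0.44, 0],
], claw=[0, 0], roll=[0, 0])

```text
t: 0.35
tool_pos: [0.3233, -0.5205, 0.2418]
eef_rot: [-0.0, 0.98, 0.197, -0.0]
contact_force: [-0.2, -0.2, -0.2]
finger_gap: 0.0853
grip_force: 0.0
```

>>> jog_arm([
  [0.5, -0.23, 0],
  [0.95, -0.44, 0],
], claw=[0, 0], roll=[0, 0])

```text
t: 0.6
tool_pos: [0.3942, -0.4425, 0.2421]
eef_rot: [-0.0, 0.98, 0.198, -0.0]
contact_force: [-0.1, 0.4, 0.8]
finger_gap: 0.0854
grip_force: 0.0
```

>>> jog_arm([
  [0.5, -0.23, 0],
  [0.95, -0.44, 0],
], claw=[0, 0], roll=[0, 0.0])

```text
t: 0.85
tool_pos: [0.4648, -0.365, 0.2421]
eef_rot: [-0.0, 0.98, 0.198, -0.0]
contact_force: [0.0, -0.7, 0.5]
finger_gap: 0.0855
grip_force: 0.0
```

>>> jog_arm([
  [0.5, -0.23, 0],
  [0.95, -0.44, 0],
], claw=[80, 80], roll=[0, 0.027])

```text
t: 1.1
tool_pos: [0.5352, -0.2876, 0.2421]
eef_rot: [-0.0, 0.984, 0.177, -0.0]
contact_force: [0.1, 0.5, -0.7]
finger_gap: 0.0587
grip_force: 0.0
```

>>> jog_arm([
  [0.5, -0.23, 0],
  [0.9, -0.43, 0],
  [0.9, -0.43, 0],
  [0.9, -0.43, 0],
  [0.9, -0.43, 0],
  [0.9, -0.43, 0],
], claw=[80, 80, 80, 80, 80, 80], roll=[0, 0, 0, 0, 0, 0])

```text
t: 1.85
tool_pos: [0.603, -0.2184, 0.2424]
eef_rot: [0.0, 0.984, 0.177, -0.0]
contact_force: [0.1, 0.3, -0.4]
finger_gap: 0.0588
grip_force: 0.0
```

Run:
```python
from h import *
s,p,r=tool(); m=optics.camera_model("wrist"); im=optics.capture("wrist"); 
print(s["t"],p,s["joint_positions"],s["finger_gap"]); W=np.load("press.npy")
f=lambda q:R.from_euler('z',W[2]).apply(q)+[W[0],W[1],0]
for q in [(-.045,-.197,.094),(-.045,-.197,.0635)]:
    uv=proj(m,f(q))[0]; print(uv); cv2.drawMarker(im,tuple(int(a) for a in uv),(0,255,0) if q[2]>.08 else (255,0,255),0,12)
cv2.imwrite("pics/w1.png",im); print(rel(f((-.045,-.197,.17)))," y ang",np.degrees(np.arctan2(*r.as_matrix()[[1,0],1])))
```

```text
1.85 [ 0.60304568 -0.21838432  0.2423669 ] [-3.94671675e-01  4.68040282e-01  1.61717758e+00 -6.81602112e-05
  1.05645479e+00  8.21083355e-01] 0.058802887261902054
[312.67530058 227.16713198]
[313.57391831 218.35683365]
[ 0.00848655 -0.06921886  0.72404107]  y ang -69.65571080757896
```

View pics/w1.png

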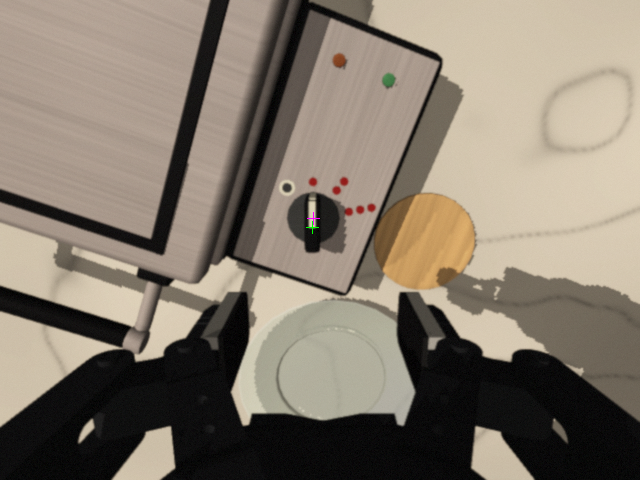

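The dial sits where predicted, at about (313,222), and its bar lines up with the image's vertical, so it is at one dot. I'm descending.

>>> jog_arm([
  [0.01, -0.07, 0.3],
  [0.01, -0.07, 0.6],
  [0.01, -0.07, 0.9],
  [0.01, -0.07, 0.9],
], claw=[80, 80, 80, 80], roll=[0, 0, 0, 0])

```text
t: 2.4
tool_pos: [0.6006, -0.2105, 0.1505]
eef_rot: [-0.001, 0.984, 0.177, -0.002]
contact_force: [-0.2, 0.6, 0.2]
finger_gap: 0.059
grip_force: 0.0
```

>>> jog_arm([
  [0, 0, 0.2],
  [0, 0, 0.4],
  [0, 0, 0.6],
  [0, 0, 0.72],
  [0, 0, 0.72],
  [0, 0, 0.72],
], claw=[80, 80, 80, 80, 80, 80], roll=[0, 0, 0, 0, 0, 0])

```text
t: 3.15
tool_pos: [0.6026, -0.2109, 0.0813]
eef_rot: [0.0, 0.984, 0.177, 0.001]
contact_force: [-0.2, 0.6, -0.0]
finger_gap: 0.0586
grip_force: 0.0
```

>>> jog_arm([
  [0, 0, 0],
  [0, 0, 0],
  [0, 0, 0],
  [0, 0, 0],
  [0, 0, 0],
  [0, 0, 0],
  [0, 0, 0],
  [0, 0, 0],
], claw=[150, 200, 255, 255, 255, 255, 255, 255], roll=[0, 0, 0, 0, 0, 0, 0, 0], squeeze=40)

```text
t: 4.15
tool_pos: [0.602, -0.2102, 0.0808]
eef_rot: [-0.0, 0.984, 0.177, -0.0]
contact_force: [-2.2, 4.7, 7.9]
finger_gap: 0.0114
grip_force: 41.3
```

>>> jog_arm([
  [0, 0, 0],
  [0, 0, 0],
  [0, 0, 0],
  [0, 0, 0],
  [0, 0, 0],
  [0, 0, 0],
  [0, 0, 0],
  [0, 0, 0],
  [0, 0, 0],
  [0, 0, 0],
], claw=[255, 255, 255, 255, 255, 255, 255, 255, 255, 255], roll=[0.06, 0.12, 0.18, 0.24, 0.3, 0.36, 0.42, 0.45, 0.45, 0.45])

```text
t: 5.4
tool_pos: [0.602, -0.2112, 0.0808]
eef_rot: [0.0, 0.985, -0.174, 0.0]
contact_force: [-3.5, -4.5, 6.1]
finger_gap: 0.0114
grip_force: 41.2
```

Run:
```python
from h import *
s,p,r=tool(); print(s, np.degrees(np.arctan2(*r.as_matrix()[[1,0],1])))
```

```text
{'t': 5.4, 'joint_positions': array([-3.84588516e-01,  6.50974277e-01,  1.75225302e+00, -9.34429534e-04,
        7.38008849e-01,  1.53727384e+00]), 'qd': array([ 3.10328188e-04,  4.99177110e-04,  3.22095741e-04,  8.53995077e-05,
        1.53138979e-04, -1.22772789e-03]), 'joint_torque': array([ 3.47432323e+00, -9.63203001e+01, -3.12930501e+01,  1.44514371e+00,
       -6.70661442e-01,  3.97607451e-02]), 'tool_pos': array([ 0.60199124, -0.21120867,  0.08079566]), 'eef_rot': array([ 3.44559459e-04,  9.84693826e-01, -1.74292682e-01,  1.09119565e-04]), 'contact_force': array([-3.4584753 , -4.53855521,  6.08808419]), 'wrist_torque': array([-0.91038505,  0.65294972, -0.07470098]), 'grip_force': 41.168460845947266, 'finger_gap': 0.011396202844017999} -110.07500587824784
```

>>> jog_arm([
  [0, 0, 0],
  [0, 0, 0],
  [0, 0, 0],
  [0, 0, 0],
  [0, 0, 0],
], claw=[80, 80, 80, 80, 80], roll=[0, 0, 0, 0, 0])

```text
t: 6.02
tool_pos: [0.6021, -0.2106, 0.0802]
eef_rot: [-0.0, 0.985, -0.174, -0.0]
contact_force: [0.7, -0.4, 0.1]
finger_gap: 0.0587
grip_force: 0.0
```

>>> jog_arm([
  [0, 0, -0.25],
  [0, 0, -0.6],
  [0, 0, -1],
  [0, 0, -1],
  [0, 0, -1],
], claw=[80, 80, 80, 80, 80], roll=[0, 0, 0, 0, 0])

```text
t: 6.65
tool_pos: [0.6018, -0.2105, 0.1799]
eef_rot: [-0.0, 0.985, -0.174, -0.0]
contact_force: [-0.5, -0.6, 0.8]
finger_gap: 0.0588
grip_force: 0.0
```

>>> jog_arm([
  [0, 0, -0.3],
  [0, 0, -0.6],
  [0, 0, -0.6],
  [0, 0, -0.6],
  [0, 0, -0.6],
  [0, 0, -0.6],
  [0, 0, -0.6],
  [0, 0, -0.6],
  [0, 0, -0.6],
  [0, 0, -0.6],
], claw=[80, 80, 80, 80, 80, 80, 80, 80, 80, 80], roll=[-0.11, -0.22, -0.33, -0.44, -0.55, -0.66, -0.77, -0.88, -0.98, -1])

```text
t: 7.9
tool_pos: [0.6015, -0.2104, 0.2388]
eef_rot: [-0.001, 0.819, 0.573, -0.001]
contact_force: [-0.5, 0.3, 0.2]
finger_gap: 0.0589
grip_force: 0.0
```

Run:
```python
from h import *
s,p,r=tool(); m=optics.camera_model("wrist"); im=optics.capture("wrist"); 
print(s["t"],p,s["finger_gap"]); W=np.load("press.npy")
f=lambda q:R.from_euler('z',W[2]).apply(q)+[W[0],W[1],0]
cv2.imwrite("pics/w2.png",im); print(rel(f((-.18,0,.20)))," y ang",np.degrees(np.arctan2(*r.as_matrix()[[1,0],1])))
```

```text
7.9 [ 0.60151834 -0.21038383  0.23884753] 0.05894063671440072
[ 1.36302831 -1.95070959  0.3948733 ]  y ang -20.039340874758892
```

View pics/w2.png

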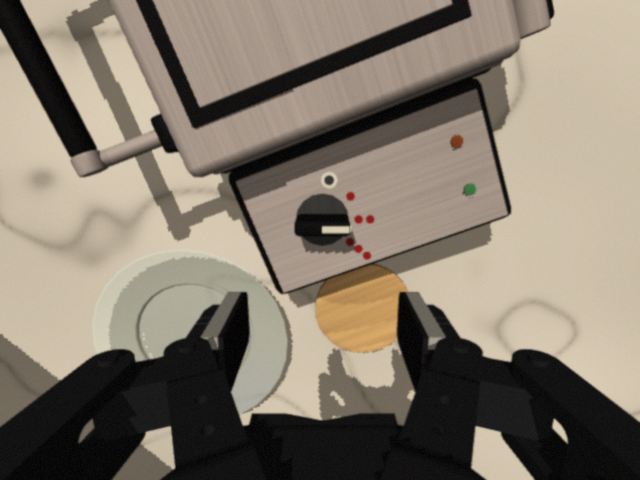

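The pointer is horizontal in this picture, in line with the two dots at (359,219) and (370,219), so the dial is clicked in at two dots. Next I go above the handle.

>>> jog_arm([
  [0.33, -0.48, 0],
  [0.68, -0.98, 0],
  [0.68, -0.98, 0],
  [0.68, -0.98, 0],
], claw=[80, 80, 80, 80], roll=[0, 0, 0, 0])

```text
t: 8.45
tool_pos: [0.5338, -0.1131, 0.2404]
eef_rot: [0.0, 0.82, 0.572, 0.0]
contact_force: [0.3, -0.5, -0.3]
finger_gap: 0.0586
grip_force: 0.0
```

>>> jog_arm([
  [0.33, -0.48, 0],
  [0.68, -0.97, 0],
  [0.68, -0.97, 0],
  [0.68, -0.97, 0],
  [0.68, -0.97, 0],
  [0.68, -0.97, 0],
  [0.68, -0.97, 0],
], claw=[90, 90, 90, 90, 90, 90, 90], roll=[-0.1, -0.2, -0.227, -0.227, -0.227, -0.227, -0.227])

```text
t: 9.32
tool_pos: [0.4658, -0.0164, 0.2401]
eef_rot: [-0.0, 0.705, 0.709, -0.0]
contact_force: [0.5, -0.4, 0.7]
finger_gap: 0.0551
grip_force: 0.0
```

Run:
```python
from h import *
s,p,r=tool(); m=optics.camera_model("wrist"); im=optics.capture("wrist"); 
print(s["t"],p,s["finger_gap"],s["joint_positions"]); W=np.load("press.npy")
f=lambda q:R.from_euler('z',W[2]).apply(q)+[W[0],W[1],0]
for q in [(-.18,0,.098),(-.18,.085,.098),(-.18,-.085,.098)]:
    uv=proj(m,f(q))[0]; print(uv); cv2.drawMarker(im,tuple(int(a) for a in uv),(0,255,0),0,12)
cv2.imwrite("pics/w3.png",im); print(rel(f((-.18,0,.09)))," y ang",np.degrees(np.arctan2(*r.as_matrix()[[1,0],1])))
```

```text
9.325 [ 0.46582489 -0.01635098  0.24014344] 0.055138410321238264 [-1.00131019e-01  2.26039462e-01  2.00486101e+00 -1.21470523e-05
  9.10926000e-01 -1.04976350e-01]
[320.68478925 228.10868132]
[320.26217759 105.05041264]
[321.0415645  332.42579261]
[ 0.00786829 -0.00647897  1.5021415 ]  y ang 0.27804377881165043
```

View pics/w3.png

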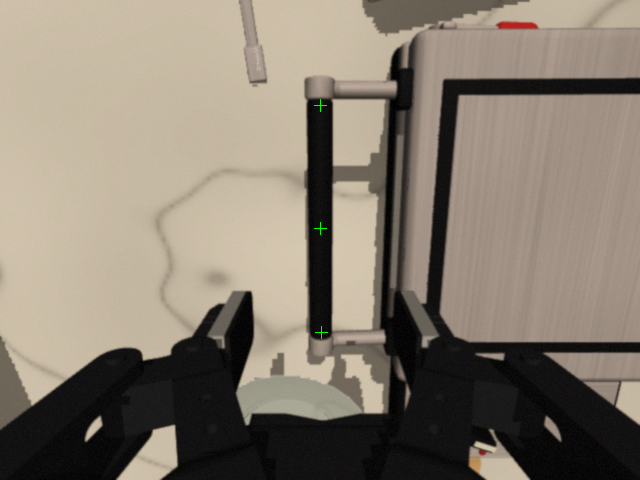

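The bar runs along columns 309–331 and is centred at about (320,225), lined up between the jaws. I descend and grip.

>>> jog_arm([
  [0, 0, 0.25],
  [0.0, 0, 0.55],
  [0, 0, 0.8],
  [0, 0, 0.8],
], claw=[110, 110, 110, 110], roll=[0, 0, 0, 0])

```text
t: 9.88
tool_pos: [0.4646, -0.0159, 0.1591]
eef_rot: [-0.001, 0.705, 0.709, -0.001]
contact_force: [-0.5, 0.4, 0.1]
finger_gap: 0.0486
grip_force: 0.0
```

>>> jog_arm([
  [0, 0, 0.2],
  [0, 0, 0.4],
  [0, 0, 0.6],
  [0, 0, 0.7],
  [0, 0, 0.7],
  [0, 0, 0.7],
], claw=[110, 110, 110, 110, 110, 110], roll=[0, 0, 0, 0, 0, 0])

```text
t: 10.62
tool_pos: [0.4662, -0.016, 0.0911]
eef_rot: [0.0, 0.705, 0.709, 0.0]
contact_force: [1.4, -0.7, 0.8]
finger_gap: 0.0486
grip_force: 0.0
```

>>> jog_arm([
  [0, 0, 0],
  [0, 0, 0],
  [0, 0, 0],
  [0, 0, 0],
  [0, 0, 0],
  [0, 0, 0],
  [0, 0, 0],
  [0, 0, 0],
], claw=[150, 200, 255, 255, 255, 255, 255, 255], roll=[0, 0, 0, 0, 0, 0, 0, 0], squeeze=50)

```text
t: 11.62
tool_pos: [0.4638, -0.0159, 0.0906]
eef_rot: [-0.001, 0.705, 0.709, -0.001]
contact_force: [-10.7, -1.2, 16.3]
finger_gap: 0.0163
grip_force: 48.4
```

Run:
```python
from h import *
s,p,r=tool(); print(s["t"],p,s["finger_gap"],s["contact_force"],s["wrist_torque"])
# arc increments from shut in tool units of 0.1 m (x fwd, z up)
a0=np.arctan2(.02,.315); rr=np.hypot(.02,.315)
d=r.inv()
for a in range(0,46,3):
    t=a0+np.radians(a); v=np.array([.315-rr*np.cos(t),0,rr*np.sin(t)-.02]); print(a,v.round(4),(d.apply(v)*10).round(3))
```

```text
11.625 [ 0.46378029 -0.01587481  0.09058377] 0.016269884957148113 [-10.65596153  -1.23171234  16.31278383] [-0.20604728  1.9078286   0.10770232]
0 [0. 0. 0.] [0. 0. 0.]
3 [0.0015 0.     0.0165] [-0.     0.014 -0.165]
6 [0.0038 0.     0.0328] [-0.     0.037 -0.328]
9 [0.007 0.    0.049] [-0.     0.069 -0.491]
12 [0.011  0.     0.0651] [-0.001  0.108 -0.651]
15 [0.0159 0.     0.0808] [-0.001  0.157 -0.809]
18 [0.0216 0.     0.0964] [-0.001  0.213 -0.964]
21 [0.0281 0.     0.1116] [-0.002  0.278 -1.116]
24 [0.0354 0.     0.1264] [-0.002  0.35  -1.265]
27 [0.0434 0.     0.1408] [-0.002  0.43  -1.41 ]
30 [0.0522 0.     0.1548] [-0.003  0.517 -1.55 ]
33 [0.0617 0.     0.1683] [-0.004  0.612 -1.685]
36 [0.0719 0.     0.1813] [-0.004  0.714 -1.816]
39 [0.0828 0.     0.1938] [-0.005  0.822 -1.94 ]
42 [0.0943 0.     0.2056] [-0.006  0.937 -2.059]
45 [0.1064 0.     0.2169] [-0.006  1.057 -2.172]
```

>>> jog_arm([
  [0, 0.0, -0.06],
  [0, 0.014, -0.165],
  [0, 0.037, -0.328],
  [0, 0.069, -0.491],
  [0, 0.108, -0.651],
  [0, 0.157, -0.809],
  [0, 0.213, -0.964],
  [0, 0.213, -0.964],
  [0, 0.213, -0.964],
], claw=[255, 255, 255, 255, 255, 255, 255, 255, 255], roll=[0, 0, 0, 0, 0, 0, 0, 0, 0])

```text
t: 12.75
tool_pos: [0.4842, -0.0157, 0.1866]
eef_rot: [-0.002, 0.705, 0.709, -0.002]
contact_force: [-15.2, -1.4, 1.0]
finger_gap: 0.0164
grip_force: 49.3
```

>>> jog_arm([
  [0, 0.045, -0.152],
  [0, 0.117, -0.301],
  [0, 0.197, -0.446],
  [0, 0.284, -0.586],
  [0, 0.379, -0.721],
  [0, 0.481, -0.852],
  [0, 0.589, -0.976],
  [0, 0.589, -0.976],
  [0, 0.589, -0.976],
], claw=[255, 255, 255, 255, 255, 255, 255, 255, 255], roll=[0, 0, 0, 0, 0, 0, 0, 0, 0])

```text
t: 13.88
tool_pos: [0.5418, -0.0153, 0.2846]
eef_rot: [-0.003, 0.705, 0.709, -0.003]
contact_force: [-26.7, 0.4, 16.9]
finger_gap: 0.0163
grip_force: 49.8
```

Run:
```python
from h import *
s,p,r=tool(); cv2.imwrite("pics/side4.png",optics.capture("side"))
d=p-[.4638,0,.0906]; print(s["t"],p,d,s["contact_force"],s["finger_gap"])
print("lid deg",np.degrees(np.arctan2(.02+d[2],.315-d[0])-np.arctan2(.02,.315)),"radius",np.hypot(.02+d[2],.315-d[0]))
```

```text
13.875 [ 0.54184843 -0.01526667  0.28461446] [ 0.07804843 -0.01526667  0.19401446] [-26.69389612   0.38846337  16.91509941] 0.01631317448309742
lid deg 38.45537080869568 radius 0.3192933340639791
```

View pics/side4.png

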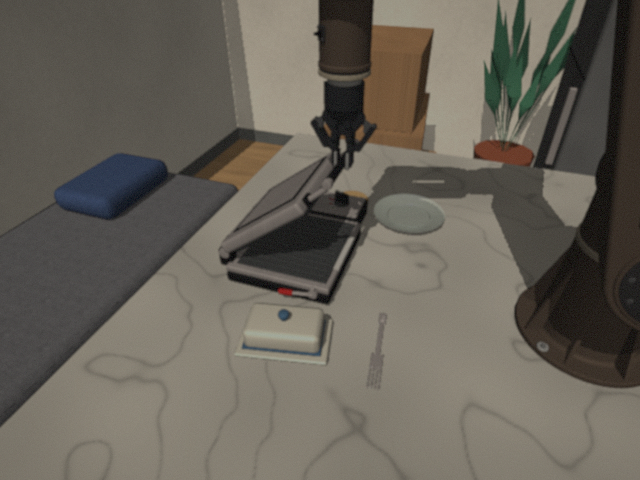

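The side picture shows the lid about 38° open and held by the gripper. Nothing else has been disturbed.

>>> jog_arm([
  [0, 0.07, -0.1],
  [0, 0.16, -0.19],
  [0, 0.245, -0.27],
  [0, 0.245, -0.27],
  [0, 0.245, -0.27],
  [0, 0.245, -0.27],
  [0, 0.245, -0.27],
], claw=[255, 255, 255, 255, 255, 255, 255], roll=[0, 0, 0, 0, 0, 0, 0])

```text
t: 14.8
tool_pos: [0.5679, -0.0151, 0.3121]
eef_rot: [-0.002, 0.705, 0.709, -0.001]
contact_force: [-19.7, 1.0, 14.9]
finger_gap: 0.0161
grip_force: 50.0
```

Run:
```python
from h import *
s,p,r=tool(); im=optics.capture("side"); m=optics.camera_model("side")
cv2.imwrite("pics/side5.png",im)
d=p-[.4638,0,.0906]; print(s["t"],p,d,s["contact_force"],s["wrist_torque"],s["finger_gap"])
print("lid deg",np.degrees(np.arctan2(.02+d[2],.315-d[0])-np.arctan2(.02,.315)),"radius",np.hypot(.02+d[2],.315-d[0]))
W=np.load("press.npy"); W[1]+=.003
f=lambda q:R.from_euler('z',W[2]).apply(q)+[W[0],W[1],0]
im=cv2.resize(im[120:300,200:420],None,fx=3.6,fy=3.6,interpolation=cv2.INTER_CUBIC)
for a,c in((42,(255,0,0)),(45,(0,255,0)),(48,(0,0,255))):
    t=np.radians(a); H=np.array([.135,0,.078])
    rot=lambda x,y,z: f(H+[-x*np.cos(t)+z*np.sin(t),y,x*np.sin(t)+z*np.cos(t)])  # x in front of the hinge, z above
    # lid top plane (29 mm above hinge), left edge, front edge, and the handle bar axis
    for A,B in (((.02,.131,.029),(.255,.131,.029)),((.255,.131,.029),(.255,-.131,.029)),((.315,.085,.02),(.315,-.085,.02))):
        uv=((proj(m,[rot(*A),rot(*B)])-[200,120]+.5)*3.6-.5).astype(int); cv2.line(im,tuple(uv[0].tolist()),tuple(uv[1].tolist()),c,1)
cv2.imwrite("pics/c5.png",im)
```

```text
14.8 [ 0.56788539 -0.01508551  0.31208416] [ 0.10408539 -0.01508551  0.22148416] [-19.66849752   0.98112514  14.87227629] [0.17598023 3.421677   0.01940724] 0.01614427235689343
lid deg 45.23277122154235 radius 0.32062372408353174
```

View pics/c5.png

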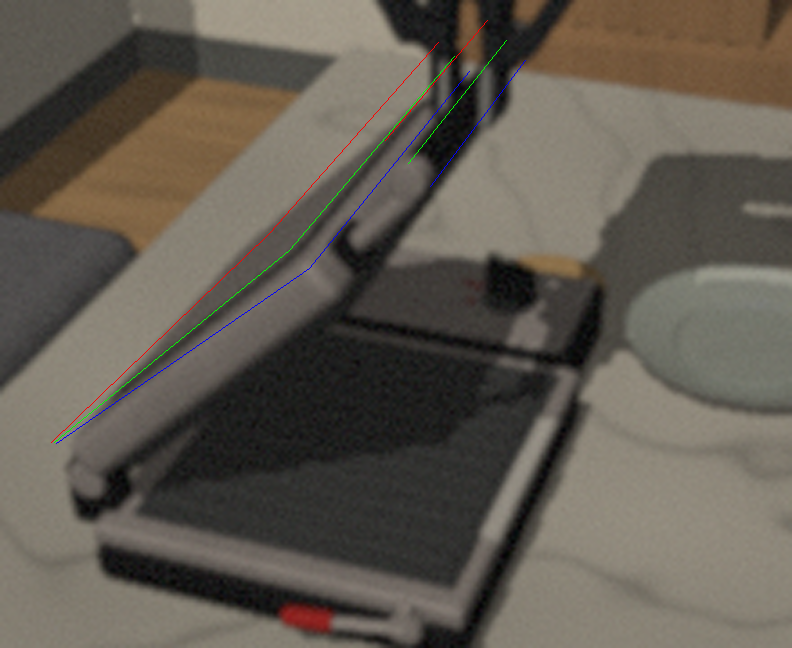

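Run:
```python
from h import *
W=np.load("press.npy"); W[1]+=.003
f=lambda q:R.from_euler('z',W[2]).apply(q)+[W[0],W[1],0]
H=np.array([.135,0,.078]); C={0:(0,255,0),42:(255,0,0),44:(0,255,255),46:(0,0,255)}
top=optics.capture("top")
def panel(n,im,u0,v0,w,h,k,angs):
    m=optics.camera_model(n); im=cv2.resize(im[v0:v0+h,u0:u0+w],None,fx=k,fy=k,interpolation=cv2.INTER_CUBIC)
    for a in angs:
        t=np.radians(a); P=[f(H+[-.315*np.cos(t)+.02*np.sin(t),y,.315*np.sin(t)+.02*np.cos(t)]) for y in(.085,-.085)]
        uv=((proj(m,P)-[u0,v0]+.5)*k-.5).astype(int).tolist(); print(n,a,uv); cv2.line(im,tuple(uv[0]),tuple(uv[1]),C[a],1)
    return im
A=panel("side",cv2.imread("pics/side0.png"),340,210,50,75,5,[0])
B=panel("side",cv2.imread("pics/side5.png"),300,125,50,75,5,[42,44,46])
D=panel("top",top,270,220,110,60,5,[42,44,46])
o=np.zeros((700,560,3),np.uint8); o[:375,:250]=A; o[:375,260:510]=B; o[380:680,:550]=D
cv2.imwrite("pics/c6.png",o[:600])
```

```text
side 0 [[112, 283], [205, 66]]
side 42 [[98, 234], [230, 59]]
side 44 [[78, 212], [212, 40]]
side 46 [[57, 191], [195, 21]]
top 42 [[41, 126], [488, 123]]
top 44 [[39, 104], [490, 101]]
top 46 [[37, 80], [491, 77]]
```

View pics/c6.png

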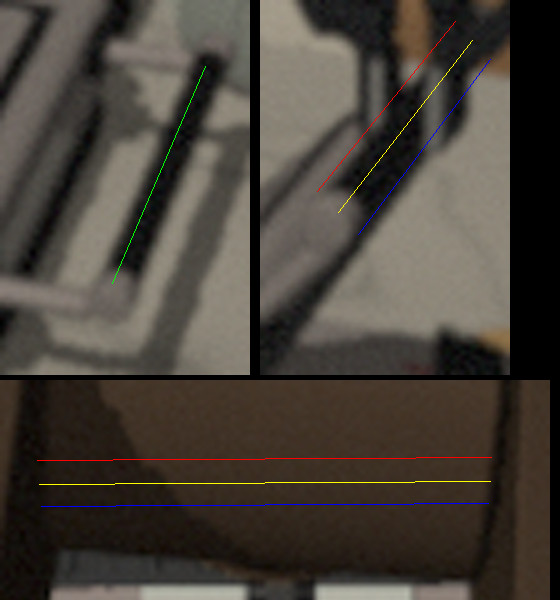

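The shut reference panel shows that my overlay sits about 10 zoomed px to the left. Corrected for that, the bar in the open panel reads about 44°. I nudge it up by 1° and hold.

>>> jog_arm([
  [0, 0.02, -0.02],
  [0, 0.035, -0.04],
  [0, 0.035, -0.04],
  [0, 0.035, -0.04],
  [0, 0.035, -0.04],
  [0, 0.035, -0.04],
  [0, 0.035, -0.04],
  [0, 0.035, -0.04],
], claw=[255, 255, 255, 255, 255, 255, 255, 255], roll=[0, 0, 0, 0, 0, 0, 0, 0])

```text
t: 15.9
tool_pos: [0.5719, -0.015, 0.3157]
eef_rot: [-0.001, 0.705, 0.709, -0.001]
contact_force: [-12.9, 0.4, 8.7]
finger_gap: 0.0159
grip_force: 49.2
```

Run:
```python
from h import *
s,p,r=tool(); x=p[0]+.0013; h=.7801-x
print(s["t"],p,s["contact_force"],s["grip_force"],s["qd"].round(3)); print("deg",np.degrees(np.arccos(h/.3156))-3.63)
W=np.load("press.npy"); W[1]+=.003
im=optics.capture("side")
out=[]
for n,i,u0,v0,angs in (("a",cv2.imread("pics/side0.png"),330,205,[0]),("b",im,290,120,[43,45,47])):
    m=optics.camera_model("side"); k=6; c=cv2.resize(i[v0:v0+90,u0:u0+65],None,fx=k,fy=k,interpolation=cv2.INTER_CUBIC)
    for a in angs:
        t=np.radians(a); P=[R.from_euler('z',W[2]).apply([.135-.315*np.cos(t)+.02*np.sin(t),y,.078+.315*np.sin(t)+.02*np.cos(t)])+[W[0],W[1],0] for y in(.085,-.085)]
        uv=((proj(m,P)-[u0,v0]+.5)*k-.5).astype(int).tolist()
        cv2.line(c,tuple(uv[0]),tuple(uv[1]),{0:(0,255,0),43:(255,0,0),45:(0,255,255),47:(0,0,255)}[a],1)
    out.append(c)
cv2.imwrite("pics/c7.png",np.hstack(out))
```

```text
15.9 [ 0.57190584 -0.01504675  0.31574781] [-12.92576969   0.39394159   8.74242673] 49.18830692768097 [-0.    -0.     0.    -0.    -0.     0.001]
deg 45.40801280574451
```

View pics/c7.png

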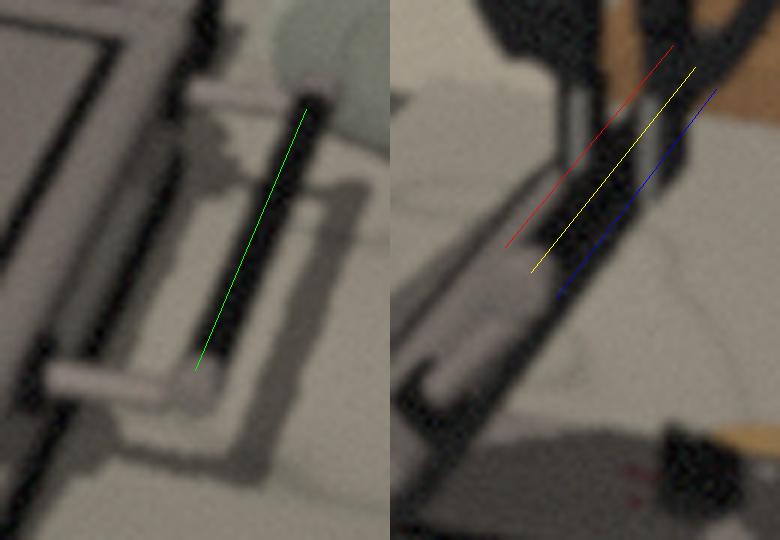

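The bar now coincides with the 45° line after the overlay offset is taken out (observed about 592, predicted about 590). The joints are still and the grip is steady at 49 N.

```bash
python3 -c "
from plant import ticket; print(ticket.finish_job())"
```

```text
the job is handed in; nothing more can be done
None
```

The dial is clicked in at two dots and the gripper is holding the lid steady by its handle at about 45°. The other things were left alone, and I handed the job in at about 16 s.

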